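# Close a two-part plaster mould with its toggle latch

## Task

Push the sliding half of the plaster mould fully home against the fixed half. Then take the latch's wire bail by its blue tab, set it down behind the brass keeper tongue, draw it back until it bears snugly against the tongue and hold it there for a moment, then let go of it and press the red lever over its centre until it lies flat. Work gently, as the plaster chips and the wire bends, and leave the rolling pin, the glaze jar and the cutter where they are.

Things in the scene. Friction and masses are not known exactly. Their poses are not given: they have to be found in the camera images.
- stand: Plywood board 355 x 150 x 15 mm fixed to the table, carrying the fixed white plaster mould half (x -130 to 0, 110 wide, top 90 mm above the table). Origin at table height below the fixed half's seam face, mid width. x: from fixed to sliding half, along the slide; z up. Guide rods (top at 36 mm) run to an end block (x 180 to 195, top 45 mm). The toggle latch is on the fixed half's top at y = 0.
- moving_half: White plaster half, 95 (x) x 110 wide, top 90 mm above the table; slides along the stand's x with about 5 N drag. Axes as the stand's; origin at table height below its seam face: its x in the stand's frame is the gap, 20 to 48 mm at the start, 0 when home (rigid stop). Push from the far end on its outer face, at x = +95 mm of this frame. It carries the keeper.
- keeper_seat (a point): On the sliding half, 30 mm from its seam face and 4.5 mm above the plaster: nominal centre of the seated bail bar. The keeper, a brass tongue 16 wide, 4 thick on a 2 mm steel plate, is screw-adjusted: really up to 3 mm off along x, either way; feel for it. It leans away from the latch, 40 deg off vertical; tip 16 mm above the plaster, 4.5 mm beyond its seat.
- tab_grip (a point): Grip point on the bail's blue finger tab, 36 mm from the bar's centre along the bar's z. Tab: 10 mm (along the bail) x 12 mm (across), ends 45 mm from the bar. Grip from above, fingers closing along the stand's y; it pivots between the pads. Set the bar down on the plate with its centre 8 mm or more beyond the keeper's seat, then draw it back (-x) under the tongue to a stop.
- bail_bar: Cross bar of the wire bail, 5 mm thick, 28 mm along y; origin at its centre, x along the bail away from the latch, z towards the tab's end. The bail is a loop (arms 28 mm apart, passing either side of the tongue), 88 mm from this bar to its hinge on the lever, 16 mm from the lever pivot along the lever. It starts 0.3 to 0.75 rad above level and stays where it is put (light friction).
- lever_pivot (a point): Pivot axis of the latch lever, along the stand's y: fixed on the stand at x = -45, y = 0, 110 mm above the table.
- lever (a joint): Lever angle, rad. 0: open, leaning to the keeper, 60 deg above level. Grows as the handle goes up and over, away from the keeper. 2.094: closed, level, pointing away from the keeper (rigid stop). Starts at 0 to 0.25, held by light friction; follows when the bail is drawn. With the bail hooked, dead centre is near 1.89 and the handle takes under 8 N.
- paddle: Red handle of the lever, 45 long x 22 wide x 6 mm thick; origin at its centre, 52.5 mm from the pivot; x along the lever away from the pivot. Push on its -z face (towards the keeper when open, upward when closed).
- bail_spring (a joint): Stretch of the spring-loaded bail, m (5500 N/m): 0 = slack, about 1 to 8 mm when latched, 10 mm at most. While hooking, the wire bends if the bar is forced on the keeper with over 12 N; 3 to 6 N at the tab, on top of about 3 N to bring the lever along, is snug.
- rolling_pin: Wooden rolling pin, 230 mm long, 48 mm thick, lying beyond the stand; a bystander. Origin under its middle.
- glaze_jar: Amber glass jar, 64 mm wide, 85 mm tall; a bystander. Origin under its middle.
- cutter: Red ring cutter, 66 mm wide, 28 mm tall; a bystander. Origin under its middle.

How it is judged (in metres and radians):
On the way, in this order (a step that is already met when the one before it is completed fails the run):
1. the sliding half is pushed home: gap under 2.5 mm (x of moving_half in the frame of stand below 0.0025 m), for 0.2 s.
2. the bail bar is under the tongue, drawn back so that it bears on the keeper with over 1.5 N, before the lever has begun to stretch the spring (under 0.2 mm) (x of bail_bar in the frame of moving_half above 0.0235 m and z of bail_bar in the frame of moving_half below 0.099 m and (x of bail_bar in the frame of moving_half below 0.0345 m or (x of bail_bar in the frame of moving_half below 0.037 m and z of bail_bar in the frame of moving_half above 0.0958 m)) and contact force between bail_bar and moving_half above 1.5 N and value of joint bail_spring below 0.0002 m and value of joint lever below 1.4 rad and x of moving_half in the frame of stand below 0.0025 m), for 0.2 s.
3. the lever is pressed past centre and flat, the bail hooked and in tension (x of bail_bar in the frame of moving_half between 0.0235 and 0.0345 m and z of bail_bar in the frame of moving_half below 0.099 m and value of joint lever above 2.03 rad and value of joint bail_spring above 0.001 m), for 0.2 s.
At the end, for the whole second after the job is handed in: The mould is closed (gap under 1.5 mm), the bail bar sits under the keeper tongue (6.5 mm short to 4.5 mm beyond the nominal seat along the slide, under 9 mm above the plaster), the lever lies flat (over 2.03 rad), the bail spring is stretched by over 1 mm, and all is at rest (all of step 3 and x of moving_half in the frame of stand below 0.0015 m and linear speed of bail_bar below 0.01 m/s); the robot touches nothing.
It fails at once if the plaster is pushed with over 40 N (contact force between the fingers and moving_half above 40 N).
It fails at once if the bail bar is forced on the keeper or plaster with over 12 N while it is hooked on (lever under 1.15 rad, spring slack) (value of joint lever below 1.15 rad and value of joint bail_spring below 0.0005 m and contact force between bail_bar and moving_half above 12 N).
It fails at once if the lever handle is pressed with over 35 N (contact force between the fingers and paddle above 35 N).
It fails at once if the rolling pin, jar or cutter is moved by over 20 mm (distance of any of rolling_pin, glaze_jar, cutter from where it was at the start of the episode above 0.02 m).
It also fails if it takes over 67 s, if anything falls off the work surface, if the arm or the gripper's body presses on something with over 40 N, if the wrist force passes 120 N, or if a joint passes its speed limit or range.

## Robot

A 7-joint arm with a two-finger parallel gripper is mounted at the origin on the work surface. World frame = base frame: x ahead of the robot, y to its left, z up, the work surface at z = 0. Lengths are in mm, angles in rad, forces in N, time in s.
With the tool pointing down it reaches from about 425 to 925 mm from the base axis. Payload 6.8 kg.
Tool frame: the origin (TCP) lies at the very end of the fingers, on their centre line; the grasp point (between the pads) lies 19 mm behind it; z points along the fingers, y is the line along which they close (so a half turn about z gives the same grasp; the last joint's range is limited). The gripper opens to 88 mm and grips with 3 to 60 N. Pads are 20 mm wide; open, the fingers measure 115 mm over their backs; the gripper's body (75 mm by 178 mm) begins 61 mm behind the grasp point.
Start: joints at [1.013, 0.477, 0.022, 1.555, -0.011, 1.109, -0.083], TCP at [293.491, -607.874, 222.664] pointing down, gripper open.
Joint ranges: [-2.96, 2.96], [-0.34, 2.1], [-1.41, 1.46], [0.24, 2.44], [-1.37, 4.51], [0.17, 1.92], [-2.96, 2.96]. Speed limits (rad/s): [2.39, 2.39, 3.14, 3.14, 3.14, 3.14, 3.14].

## Interface

Orientations are given as a rotation vector (axis times angle).
In Python, from cell import r gives the robot as it stands. The module is installed in compiled form; this text tells all that it offers.
- The arm moves only by the tool play_rows, never from a script. Its argument "plan" is one flat list of numbers, 7 for each row, row after row: the shift along the tool's x, y, z in a scale on which 1.0 is 0.6 m, then the turn, a rotation vector about the tool's x, y, z in a scale on which 1.0 is pi rad, then the finger opening in mm, from 0 to 87.8. A call has 1 to 10 rows; each row is the pose to reach, as a shift and turn from the pose commanded when the call began, along the tool's axes at that moment; what a row does not reach only later rows make up. A row lasts 1/12 s, in which the tool goes at most 41.7 mm and 7.16 degrees, less where a joint would pass 70% of its speed; a pose out of reach is approached as far as the arm can. A call with a gripper value outside its range is refused whole. The fingers move at their own pace and stop on an object; "newtons" is the grip in N (left out, the last holds). Time passes only in rows, so rows that repeat a pose let the fingers close. It gives the time, the measured TCP pose, the force, the opening and the grip force at its end, in the units of the state.
- r.read_state(): the state, without advancing time (a new reading comes with each control period).
- r.read_camera(name): name is "scene" or "top"; returns the picture (420x560x3 uint8, blue, green, red); there is no depth.
- r.camera_model(name): a dict with "camera_matrix" (3x3 intrinsics, pixels), "rvec" (rotation vector, rad) and "tvec" (3), from world to camera coordinates, as OpenCV has them. Camera axes: x right, y down, z forward; pixel columns grow to the right and rows downward; lengths in mm; the calibration is good to about 2 mm. A picture is of the moment at which its call begins. camera_model takes no time and is no camera call.
- r.job_done(): hands the job in; it is judged then, once.
The state is a dict: "time_s": time; "q": joint angles; "joint_vel": joint speeds; "effort": joint torques, N m; "eef_pos": TCP position; "tool_rot": TCP orientation; "ft_force": force on the tool from outside, world axes, zero at the start; "torque": the same for the moment, N m; "grip_width": finger opening in mm; "grip_force": force on a finger pad.
Only numpy, scipy, OpenCV 4.12 (cv2) and the standard library are available. Lean on these libraries where they do the work, as an engineer would, in place of code of your own. Each camera call takes 0.05 s, during which the arm holds its last target. There are 200 camera calls.

## Working session

There is one attempt and no reset: what is moved stays moved. The work goes in short steps, Python scripts to look and compute and a tool call to move; the robot and the scene stay as the last step left them, time stands still between calls to the robot, and variables do not carry over. Pictures are saved under pics/ and viewed, at most 10 in all, crops included, and the job is handed in when it is done.

Besides the shell and the picture viewer there is one more tool, called after "Emit:" by a JSON object that holds its "api" and its "payload". play_rows: Moves the arm, as the interface text tells. Its arguments: {"type":"object","properties":{"plan":{"type":"array"},"newtons":{"type":"number"}},"required":["plan"]}

```bash
mkdir -p pics; python3 - <<'E'
from cell import r
import cv2
for n in("scene","top"):
    cv2.imwrite(f"pics/{n}0.png",r.read_camera(n)); print(n,r.camera_model(n))
print(r.read_state())
E
```

```text
scene {'camera_matrix': array([[429.79489575,   0.        , 278.31458955],
       [  0.        , 429.79489575, 215.25131837],
       [  0.        ,   0.        ,   1.        ]]), 'rvec': array([ 0.67898621,  2.51002193, -1.28542805]), 'tvec': array([ 529.28893499,  -62.60181041, 1083.81395263])}
top {'camera_matrix': array([[404.92621223,   0.        , 280.691467  ],
       [  0.        , 404.92621223, 207.35034324],
       [  0.        ,   0.        ,   1.        ]]), 'rvec': array([ 2.16261686, -2.14719283,  0.10258863]), 'tvec': array([ -5.09378843, 620.82517699, 824.60331688])}
{'time_s': 0.1, 'q': array([ 1.01288484,  0.47773442,  0.02236405,  1.55633243, -0.01149175,
        1.10929868, -0.08309028]), 'joint_vel': array([-0.00039846, -0.00024238, -0.00061137, -0.00461354,  0.00185617,
        0.0012464 , -0.00040643]), 'effort': array([ 5.07089906e-03, -5.84083235e+01,  1.54033095e+00, -2.73310697e+01,
       -5.42419427e-02,  1.31220231e-02,  3.49416428e-05]), 'eef_pos': array([ 293.22867009, -607.38417584,  221.7764858 ]), 'tool_rot': array([-3.06093946e+00, -7.00293587e-01,  7.83432955e-04]), 'ft_force': array([ 0.41574887,  1.28402068, -0.13530798]), 'torque': array([-0.01707337,  0.02670714,  0.02141997]), 'grip_force': 0.0, 'grip_width': 87.37754179449985}
```

View pics/scene0.png

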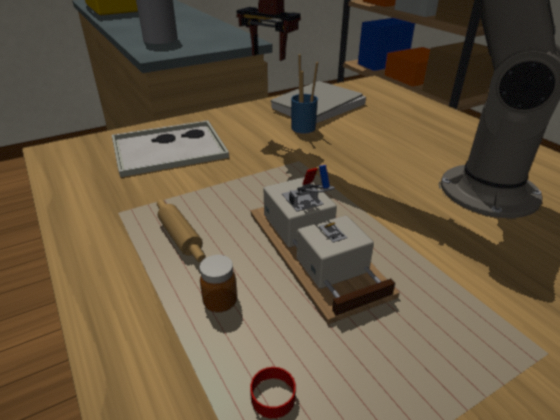

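View pics/top0.png

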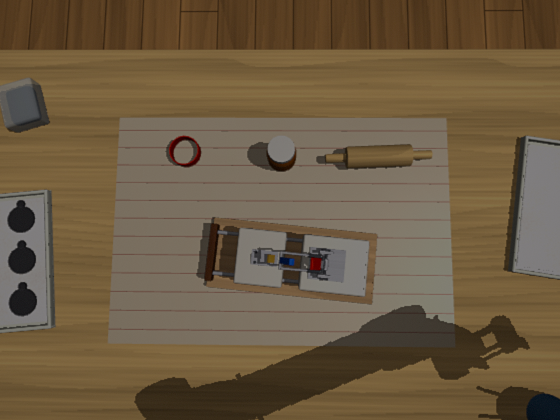

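The scene view shows the stand at mid-picture with the end block at (365,297), and the latch at (310,185). The top view shows the board from (207,219) to (377,302), the end block at (212,252), the blue tab at (287,262), and the red paddle at (316,265).

```bash
cat > h.py <<'E'
import numpy as np, cv2
from cell import r
def cam(n):
    m=r.camera_model(n);R=cv2.Rodrigues(m["rvec"])[0];return m["camera_matrix"],R,np.array(m["tvec"]).ravel()
def ray(n,uv):
    K,R,t=cam(n);d=R.T@np.linalg.solve(K,[uv[0],uv[1],1]);return -R.T@t,d
def onz(n,uv,z):
    c,d=ray(n,uv);return c+d*(z-c[2])/d[2]
def proj(n,P):
    m=r.camera_model(n);return cv2.projectPoints(np.float64(P).reshape(-1,1,3),m["rvec"],m["tvec"],m["camera_matrix"],None)[0].reshape(-1,2)
def tri(a,b):
    c1,d1=ray("scene",a);c2,d2=ray("top",b)
    s=np.linalg.lstsq(np.c_[d1,-d2],c2-c1,rcond=None)[0];p,q=c1+d1*s[0],c2+d2*s[1]
    return (p+q)/2,np.linalg.norm(p-q)
E
python3 - <<'E'
from h import *
for n,roi in(("top",(200,210,385,310)),("scene",(240,160,400,310))):
    im=cv2.imread(f"pics/{n}0.png");x0,y0,x1,y1=roi
    c=im[y0:y1,x0:x1];cv2.imwrite(f"pics/{n}c.png",cv2.resize(c,None,fx=4.3 if n=="top" else 4,fy=4.3 if n=="top" else 4,interpolation=cv2.INTER_CUBIC))
    h=cv2.cvtColor(im,cv2.COLOR_BGR2HSV)
    def rep(k,m):
        z=np.zeros_like(m);z[y0:y1,x0:x1]=m[y0:y1,x0:x1]
        for q in cv2.findContours(z,0,2)[0]:
            if cv2.contourArea(q)>15: print(n,k,cv2.contourArea(q),cv2.minAreaRect(q),np.array(cv2.moments(q)["m10"])/cv2.moments(q)["m00"],cv2.moments(q)["m01"]/cv2.moments(q)["m00"])
    rep("white",cv2.inRange(h,(0,0,130),(180,45,255)))
    rep("blue",cv2.inRange(h,(105,140,40),(130,255,255)))
    rep("red",cv2.inRange(h,(0,200,60),(6,255,255))|cv2.inRange(h,(174,200,60),(180,255,255)))
    rep("brass",cv2.inRange(h,(18,110,80),(32,255,255)))
    rep("block",cv2.inRange(h,(0,90,20),(12,255,110)))
print(onz("top",(280,207),0),onz("top",(200,207),0))
E
```

```text
top white 33.5 ((371.34716796875, 303.1171875), (11.548376083374023, 24.131746292114258), 60.64224624633789) 373.79601990049747 301.6865671641791
top white 49.0 ((379.0, 283.5), (15.0, 10.0), 90.0) 377.6020408163265 283.891156462585
top white 344.0 ((327.082763671875, 281.5069274902344), (51.40515899658203, 18.27000617980957), 4.763640880584717) 320.1337209302326 284.06831395348837
top white 302.0 ((265.3133850097656, 274.9197082519531), (29.5379581451416, 18.93092918395996), 2.726310968399048) 270.0629139072848 274.8879690949227
top white 103.5 ((380.0, 265.0), (16.0, 8.0), 90.0) 379.95974235104666 265.341384863124
top white 77.5 ((380.5, 246.5), (15.0, 7.0), 90.0) 380.8838709677419 247.02365591397847
top white 872.0 ((334.7904052734375, 259.2410888671875), (63.177268981933594, 41.55986022949219), 6.009006023406982) 343.26146788990826 249.848623853211
top white 244.0 ((271.2029724121094, 239.97030639648438), (25.074939727783203, 15.62208366394043), 5.710592269897461) 274.650956284153 240.26024590163934
top blue 68.5 ((286.5, 261.5), (7.0, 13.0), 90.0) 287.01216545012164 260.82481751
[... 1242 characters left out ...]
3, 9.747191429138184), 37.694236755371094) 388.39267015706804 224.40052356020942
scene brass 1991.5 ((360.0, 180.49998474121094), (40.99999237060547, 77.99998474121094), 90.0) 369.2520713030379 175.03673947610676
scene brass 435.0 ((262.0, 168.0), (16.0, 44.0), 90.0) 257.17854406130266 165.67892720306511
scene block 769.0 ((363.1459655761719, 295.9014587402344), (15.80561637878418, 65.61466979980469), 70.01689147949219) 363.41309059384474 295.1879063719116
scene block 145.0 ((309.36083984375, 175.43817138671875), (10.559600830078125, 20.814598083496094), 23.962486267089844) 309.88735632183904 174.73333333333332
[625.58669868   1.52429227   0.        ] [624.49395223 178.99594798   0.        ]
```

View pics/topc.png

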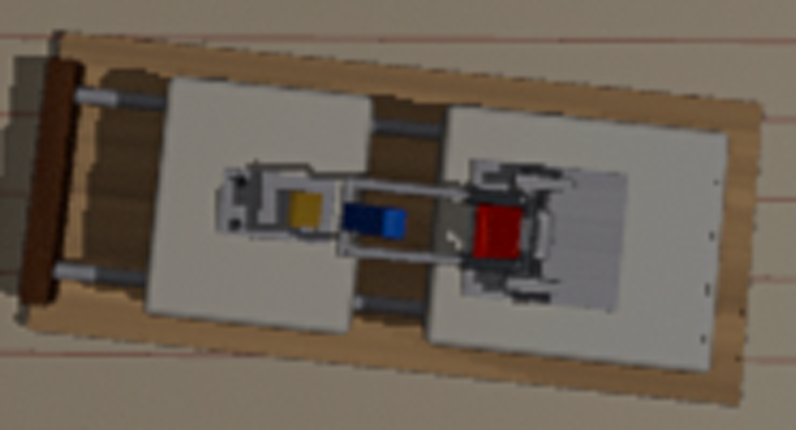

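View pics/scenec.png

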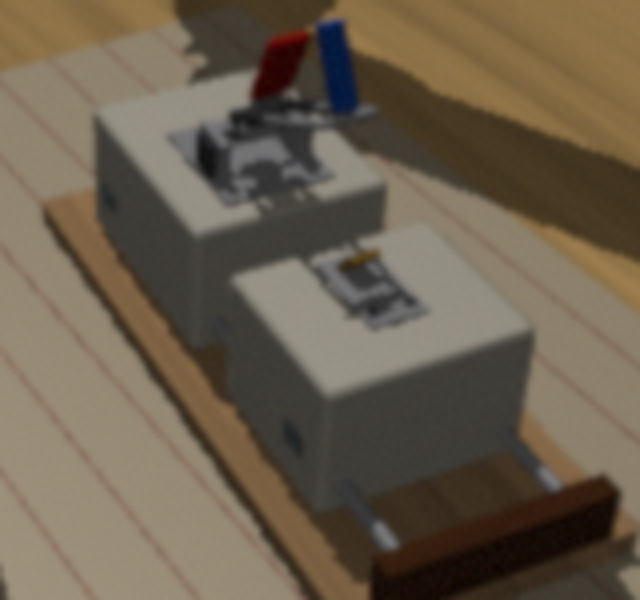

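The top crop shows the fixed half's top corners at crop (447,106), (726,132), (708,370), (428,343), and the sliding half's at (171,78), (372,97), (349,331), (148,312). The tab runs from (345,219) to (405,222). In the scene crop the tab runs from (332,22) to (345,108).

```bash
cat >> h.py <<'E'
def top4(c): return np.array([200+(c[0]+.5)/4.3-.5,210+(c[1]+.5)/4.3-.5])
def sc4(c): return np.array([240+(c[0]+.5)/4-.5,160+(c[1]+.5)/4-.5])
E
python3 - <<'E'
from h import *
F=np.array([onz("top",top4(c),90) for c in[(447,106),(726,132),(708,370),(428,343)]])
M=np.array([onz("top",top4(c),90) for c in[(171,78),(372,97),(349,331),(148,312)]])
B=np.array([onz("top",top4(c),15) for c in[(60,32),(760,100),(740,405),(22,328)]])
np.set_printoptions(precision=1,suppress=True)
for n,Q in(("F",F),("M",M),("B",B)):
    print(n,Q[:,:2].tolist(),[np.linalg.norm(Q[i]-Q[i-1]) for i in range(4)])
ux=(F[0]-F[1]+F[3]-F[2]+M[0]-M[1]+M[3]-M[2]+B[0]-B[1]+B[3]-B[2]);ux[2]=0;ux/=np.linalg.norm(ux)
uy=np.array([-ux[1],ux[0],0]);th=np.arctan2(ux[1],ux[0])
C=F.mean(0)+65*ux; C2=B.mean(0); print("yaw",th,"origin",C,"Bcentre rel",(C2-C)@ux,(C2-C)@uy,"ux",ux)
C[2]=0
print("moving centre rel",(M.mean(0)-C)@ux-47.5,(M.mean(0)-C)@uy)
loc=lambda p:np.array([(p-C)@ux,(p-C)@uy,p[2]])
for n,a,b in(("tabend",(332,22),(403,222)),("tabmid",(336,67),(374,221)),("tablow",(345,108),(348,219)),("brass",(360,260),(305,211))):
    p,e=tri(sc4(a),top4(b));print(n,p,e,loc(p))
print("tcp z check proj tip: jar etc",onz("top",(281,148),85),onz("top",(185,152),14),onz("top",(380,156),24))
for P in ([-45,0,110],[0,55,90],[195,0,45],[0,-55,90]):
    w=C+P[0]*ux+P[1]*uy+np.array([0,0,P[2]]);a=proj("scene",w)[0];print(P,w,"scene crop",(a-[240,160]+.5)*4-.5)
E
```

```text
F [[561.5439842359473, -47.15375855861152], [550.6323982146092, -174.29518985141416], [443.9390682718017, -164.51095505896907], [454.65931514573305, -38.77734432788505]] [np.float64(107.21239108372369), np.float64(127.60880165836335), np.float64(107.1410187778634), np.float64(126.18979578600562)]
M [[573.4835644885644, 79.75921819323197], [565.4153889131421, -12.776688816825647], [459.65044000111436, -3.083756514044051], [467.2623970110948, 88.11963906491145]] [np.float64(106.54967413102806), np.float64(92.88697187060129), np.float64(106.20817932245214), np.float64(91.52049636367381)]
B [[600.9853156365906, 145.4308723608549], [569.200040545934, -206.3166058643615], [419.7202933243358, -193.80583742743906], [453.52203021832696, 160.37607665509753]] [np.float64(148.21868869256986), np.float64(353.18067918614656), np.float64(150.00238050216137), np.float64(355.7912107967536)]
yaw 1.4809773426901003 origin [508.5 -41.4  90. ] Bcentre rel 18.00468213887018 -0.7207579202816288 ux [0.1 1.  0. ]
moving centre rel 32.34186881219573 -0.7702969619013131
tabend [509.3 -24.5 203. ] 3.915108487650017 [ 16.9   0.7 203. ]
tabmid [510.7 -14.2 185.1] 0.24019345733098632 [ 27.3   0.2 185.1]
tablow [511.5  -3.8 169.2] 0.5267323883611371 [ 37.8   0.5 169.2]
brass [513.   17.4  97.6] 0.9510166553305374 [59.   0.8 97.6]
tcp z check proj tip: jar etc [736.6  -1.2  85. ] [745.5 213.1  14. ] [ 735.7 -215.3   24. ]
[-45, 0, 110] [504.5 -86.3 110. ] scene crop [254.3 129.2]
[0, 55, 90] [453.7 -36.5  90. ] scene crop [390.6 181.2]
[195, 0, 45] [526.  152.8  45. ] scene crop [511.8 532.4]
[0, -55, 90] [563.3 -46.4  90. ] scene crop [195.8 235.4]
```

Careful with the scale: shifts go in shares of 0.6 m and turns go in shares of pi rad. That gives: -541 mm / 600 = -0.9017, 514 mm / 600 = 0.8567, -1.031 rad / 3.1416 = -0.3282.

Emit:
{"api": "play_rows", "payload": {"plan": [0.8567,-0.9017,-0.1333,0,0,-0.3282,0,0.8567,-0.9017,-0.1333,0,0,-0.3282,0,0.8567,-0.9017,-0.1333,0,0,-0.3282,0,0.8567,-0.9017,-0.1333,0,0,-0.3282,0,0.8567,-0.9017,-0.1333,0,0,-0.3282,0,0.8567,-0.9017,-0.1333,0,0,-0.3282,0,0.8567,-0.9017,-0.1333,0,0,-0.3282,0,0.8567,-0.9017,-0.1333,0,0,-0.3282,0,0.8567,-0.9017,-0.1333,0,0,-0.3282,0,0.8567,-0.9017,-0.1333,0,0,-0.3282,0], "newtons": 10}}

```text
time_s: 0.93
eef_pos: [419.7, -211.4, 267.2]
tool_rot: [-2.317, -2.121, 0.001]
ft_force: [1.0, 0.3, 0.1]
grip_width: 24.6
grip_force: 0.0
```

```bash
cat >> h.py <<'E'
from scipy.spatial.transform import Rotation as Ro
TH=1.481;O=np.array([508.5,-41.4,0]);RS=Ro.from_euler("z",TH).as_matrix()
RT=RS@np.diag([1,-1,-1])
def go(P):
    "state in stand frame, and shift/turn to stand-frame TCP target P"
    s=r.read_state();p=np.array(s["eef_pos"]);R=Ro.from_rotvec(s["tool_rot"]).as_matrix()
    np.set_printoptions(precision=3,suppress=True)
    print("t",s["time_s"],"stand tcp",RS.T@(p-O),"F stand",RS.T@np.array(s["ft_force"]),"w",s["grip_width"],s["grip_force"])
    print("shift",R.T@(O+RS@np.array(P)-p),"turn",Ro.from_matrix(R.T@RT).as_rotvec())
E
python3 -c "
from h import *
go([145,0,200])"
```

```text
t 0.9333 stand tcp [-177.247   73.188  267.157] F stand [ 0.405 -0.995  0.137] w 24.580693184965668 0.0
shift [322.151  73.693  67.067] turn [-0.     0.     0.002]
```

To row units: 300 mm / 600 = 0.5, 68 mm / 600 = 0.1133.

Emit:
{"api": "play_rows", "payload": {"plan": [0.5,0.1133,0,0,0,0,0,0.5,0.1133,0,0,0,0,0,0.5,0.1133,0,0,0,0,0,0.5,0.1133,0,0,0,0,0,0.5,0.1133,0,0,0,0,0,0.5,0.1133,0,0,0,0,0,0.5,0.1133,0,0,0,0,0,0.5,0.1133,0,0,0,0,0,0.5,0.1133,0,0,0,0,0,0.5,0.1133,0,0,0,0,0]}}

```text
time_s: 1.77
eef_pos: [514.2, 79.9, 266.6]
tool_rot: [-2.316, -2.121, 0.001]
ft_force: [-0.1, 0.1, -0.5]
grip_width: 0.8
grip_force: 0.0
```

```bash
python3 -c "
from h import *
go([145,0,55])"
```

```text
t 1.7667 stand tcp [121.331   5.156 266.583] F stand [ 0.095  0.105 -0.511] w 0.7573499270521986 0.0
shift [ 23.699   5.437 211.572] turn [-0.001  0.     0.002]
```

To row units: 212 mm / 600 = 0.3533, 200 mm / 600 = 0.3333, 0.002 rad / 3.1416 = 0.0006.

Emit:
{"api": "play_rows", "payload": {"plan": [0.04,0.009,0.0333,0,0,0.0006,0,0.04,0.009,0.1,0,0,0.0006,0,0.04,0.009,0.1667,0,0,0.0006,0,0.04,0.009,0.2333,0,0,0.0006,0,0.04,0.009,0.3,0,0,0.0006,0,0.04,0.009,0.3333,0,0,0.0006,0,0.04,0.009,0.3533,0,0,0.0006,0,0.04,0.009,0.3533,0,0,0.0006,0,0.04,0.009,0.3533,0,0,0.0006,0]}}

```text
time_s: 2.52
eef_pos: [522.5, 101.7, 55.6]
tool_rot: [2.322, 2.115, -0.0]
ft_force: [0.3, 0.2, 0.6]
grip_width: 0.4
grip_force: 0.0
```

```bash
python3 -c "
from h import *
go([105,0,55])"
```

```text
t 2.5167 stand tcp [143.788  -1.089  55.556] F stand [ 0.238 -0.279  0.574] w 0.36438078580897043 0.0
shift [-38.791  -0.946   0.575] turn [ 0.     0.    -0.004]
```

To row units: -31 mm / 600 = -0.0517, -29 mm / 600 = -0.0483, -0.004 rad / 3.1416 = -0.0013.

Emit:
{"api": "play_rows", "payload": {"plan": [-0.005,-0.0017,0,0,0,-0.0013,0,-0.01,-0.0017,0,0,0,-0.0013,0,-0.015,-0.0017,0,0,0,-0.0013,0,-0.02,-0.0017,0,0,0,-0.0013,0,-0.0258,-0.0017,0,0,0,-0.0013,0,-0.0317,-0.0017,0,0,0,-0.0013,0,-0.0375,-0.0017,0,0,0,-0.0013,0,-0.0433,-0.0017,0,0,0,-0.0013,0,-0.0483,-0.0017,0,0,0,-0.0013,0,-0.0517,-0.0017,0,0,0,-0.0013,0]}}

```text
time_s: 3.35
eef_pos: [519.6, 73.6, 56.9]
tool_rot: [2.316, 2.122, 0.007]
ft_force: [-0.9, 5.2, 2.2]
grip_width: 0.5
grip_force: 2.7
```

To row units: -4 mm / 600 = -0.0067, -3 mm / 600 = -0.005.

Emit:
{"api": "play_rows", "payload": {"plan": [-0.0017,0,0,0,0,0,0,-0.0033,0,0,0,0,0,0,-0.005,0,0,0,0,0,0,-0.0067,0,0,0,0,0,0,-0.0067,0,0,0,0,0,0]}}

```text
time_s: 3.77
eef_pos: [519.2, 69.5, 56.8]
tool_rot: [2.316, 2.122, 0.006]
ft_force: [0.9, 5.1, 3.8]
grip_width: 0.6
grip_force: 2.5
```

```bash
python3 -c "
from h import *
go([105,0,55])"
```

```text
t 3.7667 stand tcp [111.38   -0.745  56.792] F stand [ 5.162 -0.482  3.846] w 0.6172360996499568 2.5137332718486505
shift [-6.383 -0.767  1.774] turn [ 0.003 -0.002  0.003]
```

To row units: -6 mm / 600 = -0.01, -5 mm / 600 = -0.0083.

Emit:
{"api": "play_rows", "payload": {"plan": [-0.0017,0,0,0,0,0,0,-0.0033,0,0,0,0,0,0,-0.005,0,0,0,0,0,0,-0.0067,0,0,0,0,0,0,-0.0083,0,0,0,0,0,0,-0.01,0,0,0,0,0,0,-0.01,0,0,0,0,0,0,-0.01,0,0,0,0,0,0]}}

```text
time_s: 4.43
eef_pos: [518.8, 64.2, 56.6]
tool_rot: [2.315, 2.123, 0.007]
ft_force: [-0.0, 6.6, 4.0]
grip_width: 0.5
grip_force: 3.4
```

To row units: -2 mm / 600 = -0.0033, -1.5 mm / 600 = -0.0025.

Emit:
{"api": "play_rows", "payload": {"plan": [-0.0008,0,0,0,0,0,0,-0.0017,0,0,0,0,0,0,-0.0025,0,0,0,0,0,0,-0.0033,0,0,0,0,0,0,-0.0033,0,0,0,0,0,0,-0.0033,0,0,0,0,0,0]}}

```text
time_s: 4.93
eef_pos: [518.8, 64.2, 56.7]
tool_rot: [-2.314, -2.124, -0.011]
ft_force: [-0.2, 11.2, 1.4]
grip_width: 0.7
grip_force: 5.7
```

```bash
python3 -c "
from h import *
go([105,0,55])"
```

```text
t 4.9333 stand tcp [106.096  -0.823  56.662] F stand [11.153  1.23   1.443] w 0.7113897031050641 5.695320492995961
shift [-1.102 -0.835  1.652] turn [ 0.004 -0.006  0.004]
```

To row units: -205 mm / 600 = -0.3417, -195 mm / 600 = -0.325.

Emit:
{"api": "play_rows", "payload": {"plan": [0.0133,0,0,0,0,0,0,0.0267,0,-0.025,0,0,0,10,0.0267,0,-0.0917,0,0,0,20,0.0267,0,-0.1583,0,0,0,40,0.0267,0,-0.225,0,0,0,40,0.0267,0,-0.2917,0,0,0,40,0.0267,0,-0.325,0,0,0,40,0.0267,0,-0.3417,0,0,0,40,0.0267,0,-0.3417,0,0,0,40]}}

```text
time_s: 5.68
eef_pos: [519.7, 75.5, 262.3]
tool_rot: [2.316, 2.118, 0.004]
ft_force: [-0.7, 0.4, -0.1]
grip_width: 40.1
grip_force: 0.0
```

```bash
python3 - <<'E'
from h import *
go([22,0.3,230])
im=r.read_camera("scene");cv2.imwrite("pics/s1.png",im)
it=r.read_camera("top");cv2.imwrite("pics/t1.png",it)
for n,i,(x0,y0,x1,y1) in(("scene",im,(240,150,400,310)),("top",it,(200,210,385,310))):
    h=cv2.cvtColor(i,cv2.COLOR_BGR2HSV)
    for k,m in(("blue",cv2.inRange(h,(105,140,40),(130,255,255))),("brass",cv2.inRange(h,(18,110,80),(32,255,255))),("red",cv2.inRange(h,(0,200,50),(6,255,255))|cv2.inRange(h,(174,200,50),(180,255,255)))):
        z=np.zeros_like(m);z[y0:y1,x0:x1]=m[y0:y1,x0:x1]
        for q in cv2.findContours(z,0,2)[0]:
            if cv2.contourArea(q)>15:print(n,k,cv2.contourArea(q),cv2.boxPoints(cv2.minAreaRect(q)).tolist())
cv2.imwrite("pics/c1.png",np.hstack([cv2.resize(im[150:270,250:350],None,fx=4,fy=4,interpolation=cv2.INTER_CUBIC),cv2.resize(it[215:315,220:320],(400,480)[::1] if 0 else (400,400),interpolation=cv2.INTER_CUBIC).copy() if 0 else cv2.copyMakeBorder(cv2.resize(it[215:315,240:340],(400,400),interpolation=cv2.INTER_CUBIC),0,80,0,0,0)]))
E
```

```text
t 5.6833 stand tcp [117.435  -0.66  262.347] F stand [ 0.286  0.764 -0.109] w 40.06023153068634 0.0
shift [-95.423  -1.16   32.377] turn [0.004 0.    0.001]
scene blue 82.0 [[319.70269775390625, 166.21621704101562], [324.4053955078125, 165.43243408203125], [327.97296142578125, 186.83782958984375], [323.270263671875, 187.62161254882812]]
scene brass 5308.5 [[240.0, 150.0], [399.0, 150.0], [399.0, 237.0], [240.0, 237.0]]
top blue 69.5 [[279.3658752441406, 263.7073059082031], [280.1341857910156, 256.7926940917969], [293.6341857910156, 258.2926940917969], [292.8658752441406, 265.2073059082031]]
top red 103.0 [[310.0, 257.0], [320.0, 257.0], [320.0, 269.0], [310.0, 269.0]]
```

View pics/c1.png

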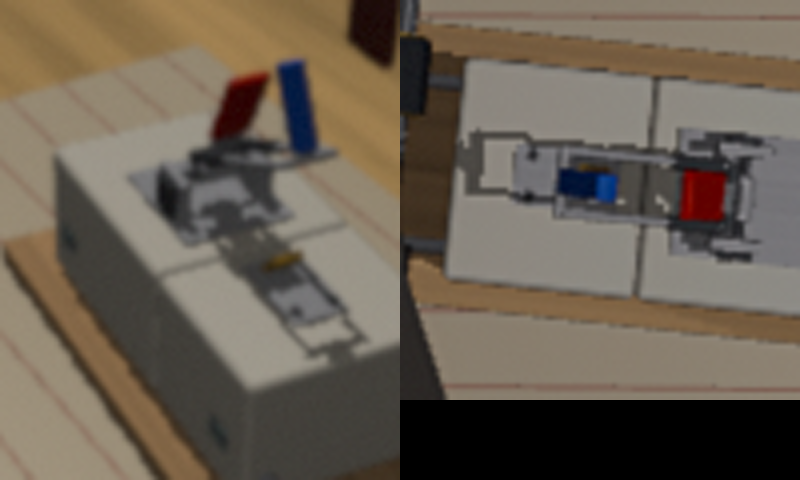

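The halves are closed, with the seam in the top view at about (302,261) px. The tab still stands up at scene (324,176) and top (287,261), and the brass tongue is visible at scene (320,215).

To row units: -95 mm / 600 = -0.1583, -80 mm / 600 = -0.1333.

Emit:
{"api": "play_rows", "payload": {"plan": [-0.0667,-0.0017,0,0,0,0,40,-0.1333,-0.0017,0,0,0,0,40,-0.1583,-0.0017,0,0,0,0,40,-0.1583,-0.0017,0.025,0,0,0,40,-0.1583,-0.0017,0.0583,0,0,0,40,-0.1583,-0.0017,0.0917,0,0,0,40,-0.1583,-0.0017,0.1167,0,0,0,40,-0.1583,-0.0017,0.1333,0,0,0,40,-0.1583,-0.0017,0.1333,0,0,0,40,-0.1583,-0.0017,0.1333,0,0,0,40]}}

```text
time_s: 6.62
eef_pos: [508.4, -18.5, 178.9]
tool_rot: [-2.315, -2.12, 0.003]
ft_force: [0.8, -0.2, 0.7]
grip_width: 40.1
grip_force: 0.0
```

```bash
python3 - <<'E'
from h import *
go([22,0.3,177])
p=onz("top",(302,261.2),90);print("seam x",(RS.T@(p-O)))
im=r.read_camera("scene")
cv2.imwrite("pics/c2.png",cv2.resize(im[110:230,250:400],None,fx=4,fy=4,interpolation=cv2.INTER_CUBIC))
E
```

```text
t 6.6167 stand tcp [ 22.765   2.121 178.913] F stand [-0.165 -0.776  0.674] w 40.1017390257547 0.0
shift [-0.769  1.824  1.908] turn [-0.003 -0.     0.002]
seam x [-2.731 -0.671 90.   ]
```

View pics/c2.png

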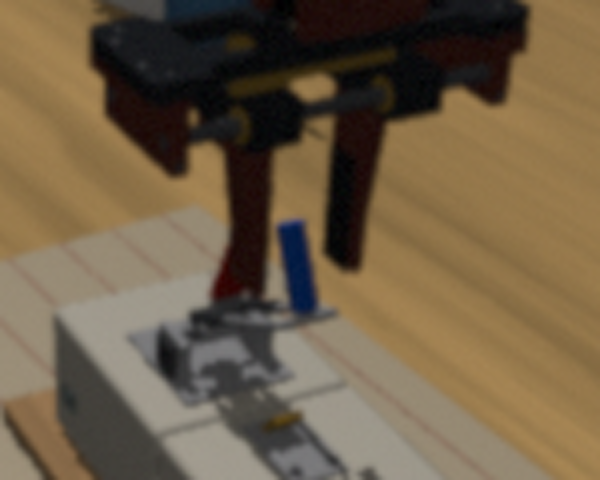

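The tab (scene crop 298,265) stands between the two fingers, so I can close on it.

To row units: 1.8 mm / 600 = 0.003, 1.5 mm / 600 = 0.0025.

Emit:
{"api": "play_rows", "payload": {"plan": [-0.0013,0.003,0.0025,0,0,0,30,-0.0013,0.003,0.0025,0,0,0,20,-0.0013,0.003,0.0025,0,0,0,8,-0.0013,0.003,0.0025,0,0,0,8,-0.0013,0.003,0.0025,0,0,0,8,-0.0013,0.003,0.0025,0,0,0,8,-0.0013,0.003,0.0025,0,0,0,8,-0.0013,0.003,0.0025,0,0,0,8], "newtons": 15}}

```text
time_s: 7.33
eef_pos: [511.1, -19.4, 178.8]
tool_rot: [2.317, 2.122, 0.0]
ft_force: [-0.5, 0.7, 2.6]
grip_width: 11.6
grip_force: 15.0
```

```bash
python3 - <<'E'
from h import *
go([22,0.3,177])
H=np.array([-37.5,124.2])
for a in(.52,.4,.25,.1,0,-.1,-.2,-.28,-.34):
    g=H+95.08*np.array([np.cos(a+.3883),np.sin(a+.3883)]);b=H+88*np.array([np.cos(a),np.sin(a)]);print(a,"grip",g,"tcp z",g[1]-19,"bar",b)
E
```

```text
t 7.3333 stand tcp [ 22.159  -0.596 178.817] F stand [0.673 0.582 2.553] w 11.610401012243097 14.999286085367203
shift [-0.158 -0.897  1.816] turn [ 0.    -0.     0.002]
0.52 grip [ 20.982 199.167] tcp z 180.1667037391727 bar [ 38.868 167.925]
0.4 grip [ 29.536 191.627] tcp z 172.62652485898423 bar [ 43.553 158.469]
0.25 grip [ 38.86  180.852] tcp z 161.8516130282415 bar [ 47.764 145.972]
0.1 grip [ 46.468 168.804] tcp z 149.80442810251554 bar [ 50.06  132.985]
0 grip [ 50.502 160.199] tcp z 141.1987637468177 bar [ 50.5 124.2]
-0.1 grip [ 53.656 151.233] tcp z 132.23341164337083 bar [ 50.06  115.415]
-0.2 grip [ 55.899 141.998] tcp z 122.99795062684123 bar [ 48.746 106.717]
-0.28 grip [ 57.023 134.477] tcp z 115.4770467506304 bar [47.073 99.881]
-0.34 grip [ 57.469 128.791] tcp z 109.79057862825786 bar [45.462 94.853]
```

Emit:
{"api": "play_rows", "payload": {"plan": [0.0067,0.005,0,0,0,0,8,0.0122,0.0103,0,0,0,0,8]}}

```text
time_s: 7.5
eef_pos: [514.5, -14.6, 177.0]
tool_rot: [-2.316, -2.118, 0.012]
ft_force: [-9.2, -4.4, -3.9]
grip_width: 11.8
grip_force: 15.0
```

I put the descent in the y column by mistake, so I'll correct that before going on.

To row units: -6.2 mm / 600 = -0.0103.

Emit:
{"api": "play_rows", "payload": {"plan": [0,-0.0103,0.0103,0,0,0,8,0,-0.0103,0.0103,0,0,0,8,0,-0.0103,0.0103,0,0,0,8,0,-0.0103,0.0103,0,0,0,8]}}

```text
time_s: 7.83
eef_pos: [511.6, -12.2, 172.2]
tool_rot: [-2.317, -2.121, 0.0]
ft_force: [0.4, -0.0, -3.4]
grip_width: 11.9
grip_force: 15.0
```

```bash
python3 - <<'E'
from h import *
go([29.5,-0.6,172.6])
E
```

```text
t 7.8333 stand tcp [ 29.358  -0.484 172.165] F stand [ 0.037 -0.421 -3.38 ] w 11.93385338160238 14.999688863754272
shift [ 0.142  0.116 -0.435] turn [-0.    -0.     0.002]
```

To row units: 40 mm / 600 = 0.0667, 24.3 mm / 600 = 0.0405.

Emit:
{"api": "play_rows", "payload": {"plan": [0.0083,0,0.0083,0,0,0,8,0.0158,0,0.0173,0,0,0,8,0.0227,0,0.027,0,0,0,8,0.0285,0,0.0373,0,0,0,8,0.0352,0,0.0517,0,0,0,8,0.038,0,0.0592,0,0,0,8,0.0405,0,0.0667,0,0,0,8,0.0405,0,0.0667,0,0,0,8,0.0405,0,0.0667,0,0,0,8]}}

```text
time_s: 8.58
eef_pos: [513.7, 12.3, 131.9]
tool_rot: [-2.316, -2.121, -0.0]
ft_force: [-0.4, -1.4, -2.3]
grip_width: 11.9
grip_force: 15.0
```

```bash
python3 - <<'E'
from h import *
go([55.9,-0.6,123])
im=r.read_camera("scene")
cv2.imwrite("pics/c3.png",cv2.resize(im[130:250,260:410],None,fx=4,fy=4,interpolation=cv2.INTER_CUBIC))
E
```

```text
t 8.5833 stand tcp [ 53.917  -0.364 131.947] F stand [-1.42   0.245 -2.312] w 11.853915732924648 14.999825209379196
shift [1.977 0.244 8.948] turn [-0.001 -0.001  0.002]
```

View pics/c3.png

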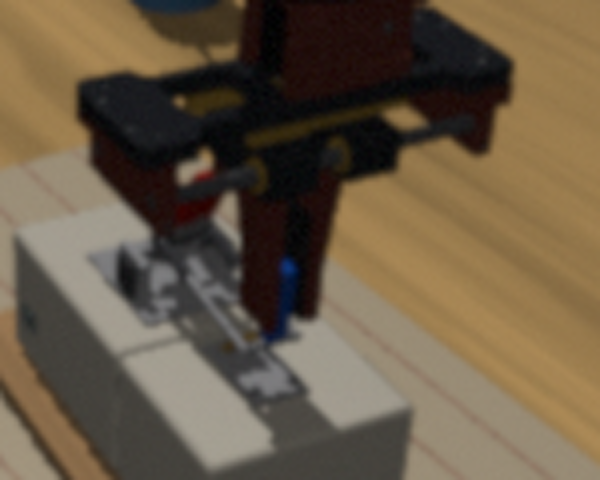

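The tab is held (crop 287,300), with the bail near level above the keeper plate. I'll lower it on to the plate.

To row units: 16.5 mm / 600 = 0.0275, 3.1 mm / 600 = 0.0052.

Emit:
{"api": "play_rows", "payload": {"plan": [0.0018,0,0.0075,0,0,0,8,0.0033,0,0.015,0,0,0,8,0.0043,0,0.0217,0,0,0,8,0.0052,0,0.0275,0,0,0,8,0.0052,0,0.0275,0,0,0,8,0.0052,0,0.0275,0,0,0,8]}}

```text
time_s: 9.13
eef_pos: [513.9, 15.0, 115.5]
tool_rot: [-2.317, -2.121, 0.0]
ft_force: [-1.3, -0.2, -2.7]
grip_width: 11.9
grip_force: 15.0
```

To row units: 3 mm / 600 = 0.005, 2 mm / 600 = 0.0033.

Emit:
{"api": "play_rows", "payload": {"plan": [0.0002,0,0.0017,0,0,0,8,0.0003,0,0.0033,0,0,0,8,0.0005,0,0.005,0,0,0,8,0.0005,0,0.005,0,0,0,8]}}

```text
time_s: 9.47
eef_pos: [514.1, 15.3, 112.9]
tool_rot: [2.317, 2.121, 0.0]
ft_force: [-0.7, -0.7, 1.9]
grip_width: 11.8
grip_force: 15.0
```

```bash
python3 - <<'E'
from h import *
go([57.5,-0.6,109.8])
E
```

```text
t 9.4667 stand tcp [ 56.963  -0.516 112.885] F stand [-0.777  0.615  1.919] w 11.802172091464508 14.99933660030365
shift [0.537 0.084 3.085] turn [0.    0.    0.002]
```

To row units: -6 mm / 600 = -0.01, -5 mm / 600 = -0.0083.

Emit:
{"api": "play_rows", "payload": {"plan": [-0.0017,0,0,0,0,0,8,-0.0033,0,0,0,0,0,8,-0.005,0,0,0,0,0,8,-0.0067,0,0,0,0,0,8,-0.0083,0,0,0,0,0,8,-0.01,0,0,0,0,0,8,-0.01,0,0,0,0,0,8]}}

```text
time_s: 10.05
eef_pos: [513.8, 11.0, 113.2]
tool_rot: [-2.315, -2.123, -0.003]
ft_force: [-0.8, 4.2, 2.9]
grip_width: 11.7
grip_force: 15.0
```

```bash
python3 - <<'E'
from h import *
go([57.5,-0.6,109.8])
im=r.read_camera("scene")
cv2.imwrite("pics/c4.png",cv2.resize(im[170:250,280:380],None,fx=7,fy=7,interpolation=cv2.INTER_CUBIC))
E
```

```text
t 10.05 stand tcp [ 52.703  -0.624 113.182] F stand [4.116 1.189 2.852] w 11.706031634780642 15.004285722970963
shift [ 4.79  -0.012  3.391] turn [ 0.001 -0.002  0.003]
```

View pics/c4.png

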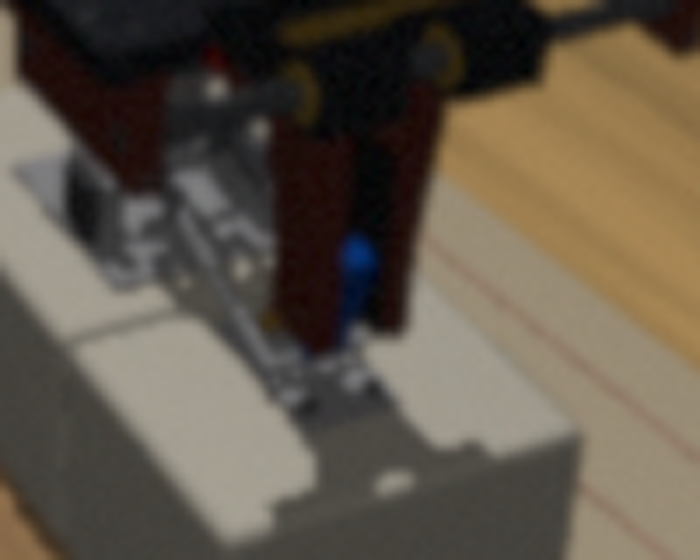

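The bar sits on the plate beyond the brass tongue (brass at crop 268,322, bail arms running past it). I'll keep drawing back in small steps.

Emit:
{"api": "play_rows", "payload": {"plan": [-0.0017,0,0,0,0,0,8,-0.0033,0,0,0,0,0,8,-0.005,0,0,0,0,0,8,-0.0067,0,0,0,0,0,8,-0.0067,0,0,0,0,0,8]}}

```text
time_s: 10.52
eef_pos: [513.2, 5.2, 112.9]
tool_rot: [2.317, 2.121, 0.0]
ft_force: [-0.9, 2.4, 2.5]
grip_width: 12.2
grip_force: 15.0
```

To row units: -3 mm / 600 = -0.005, -2 mm / 600 = -0.0033.

Emit:
{"api": "play_rows", "payload": {"plan": [-0.0017,0,0,0,0,0,8,-0.0033,0,0,0,0,0,8,-0.005,0,0,0,0,0,8,-0.005,0,0,0,0,0,8]}}

```text
time_s: 10.85
eef_pos: [512.8, 1.9, 112.7]
tool_rot: [-2.318, -2.121, 0.0]
ft_force: [-0.8, 3.3, -0.3]
grip_width: 11.9
grip_force: 15.0
```

```bash
python3 - <<'E'
from h import *
go([42,-0.6,112.5])
E
```

```text
t 10.85 stand tcp [ 43.548  -0.43  112.704] F stand [ 3.199  1.052 -0.285] w 11.870896222738594 15.000259280204773
shift [-1.548  0.168  0.204] turn [-0.     0.     0.001]
```

To row units: -2 mm / 600 = -0.0033, -1 mm / 600 = -0.0017.

Emit:
{"api": "play_rows", "payload": {"plan": [-0.0017,0,0.0003,0,0,0,8,-0.0033,0,0.0005,0,0,0,8,-0.0033,0,0.0005,0,0,0,8]}}

```text
time_s: 11.1
eef_pos: [512.6, 0.2, 112.4]
tool_rot: [-2.317, -2.121, 0.0]
ft_force: [0.9, 3.4, -1.0]
grip_width: 12.0
grip_force: 15.0
```

To row units: -1 mm / 600 = -0.0017.

Emit:
{"api": "play_rows", "payload": {"plan": [-0.0017,0,0,0,0,0,8,-0.0017,0,0,0,0,0,8]}}

```text
time_s: 11.27
eef_pos: [512.6, -0.6, 112.4]
tool_rot: [-2.317, -2.121, 0.0]
ft_force: [0.0, 3.8, -2.1]
grip_width: 11.8
grip_force: 15.0
```

To row units: -1 mm / 600 = -0.0017.

Emit:
{"api": "play_rows", "payload": {"plan": [-0.0017,0,0,0,0,0,8,-0.0017,0,0,0,0,0,8]}}

```text
time_s: 11.43
eef_pos: [512.5, -1.6, 112.5]
tool_rot: [-2.317, -2.121, 0.0]
ft_force: [0.2, 4.4, -1.1]
grip_width: 11.7
grip_force: 15.0
```

To row units: -1 mm / 600 = -0.0017.

Emit:
{"api": "play_rows", "payload": {"plan": [-0.0017,0,0,0,0,0,8,-0.0017,0,0,0,0,0,8]}}

```text
time_s: 11.6
eef_pos: [512.4, -2.7, 112.5]
tool_rot: [-2.317, -2.121, 0.0]
ft_force: [0.3, 4.4, -0.2]
grip_width: 12.1
grip_force: 15.0
```

To row units: -1 mm / 600 = -0.0017.

Emit:
{"api": "play_rows", "payload": {"plan": [-0.0017,0,0,0,0,0,8,-0.0017,0,0,0,0,0,8]}}

```text
time_s: 11.77
eef_pos: [512.4, -2.9, 112.6]
tool_rot: [-2.316, -2.122, -0.001]
ft_force: [-0.1, 6.4, -0.8]
grip_width: 11.5
grip_force: 15.0
```

```bash
python3 - <<'E'
from h import *
go([40,-0.6,112.5])
im=r.read_camera("scene")
cv2.imwrite("pics/c5.png",cv2.resize(im[150:250,270:370],None,fx=6,fy=6,interpolation=cv2.INTER_CUBIC))
E
```

```text
t 11.7667 stand tcp [ 38.694  -0.45  112.632] F stand [ 6.341  0.677 -0.791] w 11.469383537281889 14.999387115240097
shift [1.306 0.153 0.133] turn [ 0.    -0.001  0.002]
```

View pics/c5.png

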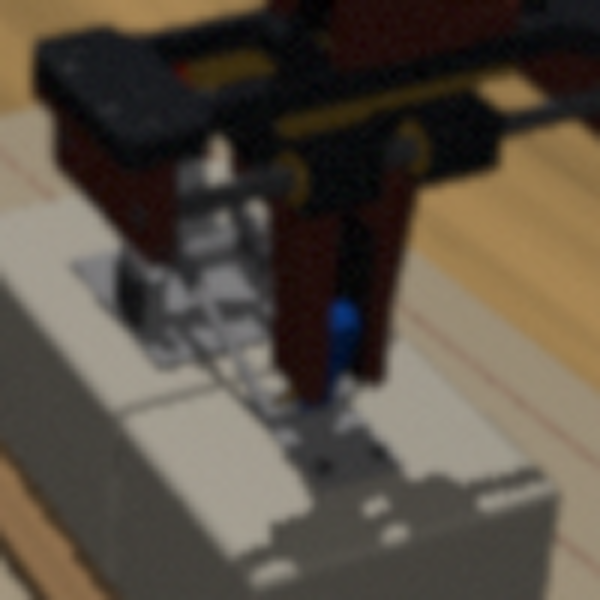

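The bar is close behind the brass (crop 290,395), and it has stopped: 0.2 mm of travel for a 1 mm command, with the force up 2 N. I'll draw a little more and hold.

To row units: -0.5 mm / 600 = -0.0008.

Emit:
{"api": "play_rows", "payload": {"plan": [-0.0008,0,0,0,0,0,8,-0.0008,0,0,0,0,0,8,-0.0008,0,0,0,0,0,8]}}

```text
time_s: 12.07
eef_pos: [512.4, -3.0, 112.6]
tool_rot: [-2.316, -2.122, -0.002]
ft_force: [-0.2, 7.4, -1.4]
grip_width: 12.0
grip_force: 15.0
```

To row units: -0.7 mm / 600 = -0.0012.

Emit:
{"api": "play_rows", "payload": {"plan": [-0.0012,0,0,0,0,0,8,-0.0012,0,0,0,0,0,8,-0.0012,0,0,0,0,0,8,-0.0012,0,0,0,0,0,8,-0.0012,0,0,0,0,0,8]}}

```text
time_s: 12.48
eef_pos: [512.4, -3.0, 112.7]
tool_rot: [-2.315, -2.122, -0.003]
ft_force: [-0.5, 8.9, -1.6]
grip_width: 11.6
grip_force: 15.0
```

To row units: 2.4 mm / 600 = 0.004, 1.8 mm / 600 = 0.003.

Emit:
{"api": "play_rows", "payload": {"plan": [0,0,0,0,0,0,8,0,0,0,0,0,0,8,0,0,0,0,0,0,8,0.0013,0,0,0,0,0,8,0.003,0,0,0,0,0,8,0.004,0,0,0,0,0,8,0.004,0,0,0,0,0,30,0.004,0,0,0,0,0,40,0.004,0,0,0,0,0,40,0.004,0,0,0,0,0,40]}}

```text
time_s: 13.32
eef_pos: [512.6, -3.2, 112.6]
tool_rot: [2.317, 2.12, -0.001]
ft_force: [0.6, -0.5, 0.1]
grip_width: 34.9
grip_force: 0.0
```

Emit:
{"api": "play_rows", "payload": {"plan": [0,0,-0.0333,0,0,0,40,0,0,-0.0833,0,0,0,40,0,0,-0.1333,0,0,0,40,0,0,-0.1833,0,0,0,40,0,0,-0.1833,0,0,0,0,0,0,-0.1833,0,0,0,0,0,0,-0.1833,0,0,0,0,0,0,-0.1833,0,0,0,0]}}

```text
time_s: 13.98
eef_pos: [511.6, -2.8, 221.3]
tool_rot: [-2.316, -2.12, 0.003]
ft_force: [-0.8, 0.1, 0.1]
grip_width: 16.7
grip_force: 0.0
```

```bash
python3 - <<'E'
from h import *
go([-30,-0.3,200])
im=r.read_camera("scene");it=r.read_camera("top")
cv2.imwrite("pics/c6.png",cv2.resize(im[150:250,260:380],None,fx=6,fy=6,interpolation=cv2.INTER_CUBIC))
h=cv2.cvtColor(im,cv2.COLOR_BGR2HSV)
for k,m in(("blue",cv2.inRange(h,(105,140,40),(130,255,255))),("red",cv2.inRange(h,(0,200,50),(6,255,255))|cv2.inRange(h,(174,200,50),(180,255,255)))):
    z=np.zeros_like(m);z[150:250,260:380]=m[150:250,260:380]
    for q in cv2.findContours(z,0,2)[0]:
        if cv2.contourArea(q)>15:print(k,cv2.contourArea(q),cv2.boxPoints(cv2.minAreaRect(q)).round().tolist())
W=lambda P:O+RS@np.array(P,float)
for l in(.7,.9,1.05,1.2,1.35):
    f=np.pi/3+l;c=proj("scene",[W([-45+R*np.cos(f),0,110+R*np.sin(f)]) for R in(30,52.5,75)]);print(l,c.round(1).tolist())
for s in (-3,0,3): print(s,proj("scene",[W([30+s+9,0,94.5+45*.94])+RS@[3*1.0*2,0,0]]).round(1))
E
```

```text
t 13.9833 stand tcp [ 38.749   0.354 221.325] F stand [0.058 0.828 0.115] w 16.713322496644746 0.0
shift [-68.74    0.593  21.354] turn [-0.002  0.     0.002]
blue 56.5 [[319.0, 216.0], [324.0, 201.0], [328.0, 203.0], [323.0, 218.0]]
red 120.0 [[291.0, 157.0], [299.0, 156.0], [303.0, 174.0], [296.0, 176.0]]
0.7 [[302.5, 178.2], [302.0, 167.6], [301.4, 156.7]]
0.9 [[301.2, 177.5], [299.6, 166.6], [298.0, 155.4]]
1.05 [[300.2, 177.4], [297.9, 166.5], [295.6, 155.5]]
1.2 [[299.3, 177.7], [296.4, 167.0], [293.4, 156.3]]
1.35 [[298.5, 178.2], [295.0, 168.0], [291.5, 157.9]]
-3 [[325.8 202.7]]
0 [[326.6 203.6]]
3 [[327.5 204.4]]
```

View pics/c6.png

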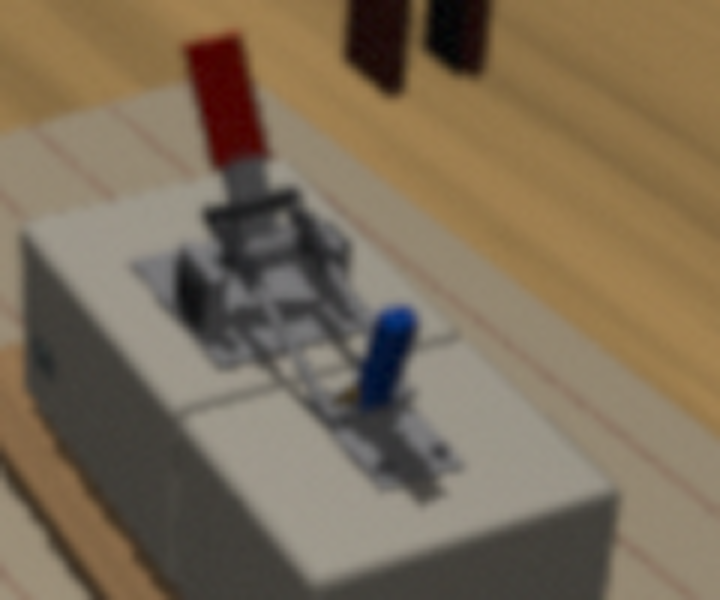

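Hooked: the bar is behind the brass (crop 345,395), the tab stands over it, and the lever is at about 1.1 rad (paddle centre at scene 297,166). Next I bring the closed fingers to the paddle.

Emit:
{"api": "play_rows", "payload": {"plan": [-0.0583,0.001,0,0,0,0,0,-0.1167,0.001,0.0167,0,0,0,0,-0.1333,0.001,0.05,0,0,0,0,-0.15,0.001,0.075,0,0,0,0,-0.1617,0.001,0.0883,0,0,0,0,-0.1617,0.001,0.0883,0,0,0,0,-0.1617,0.001,0.0883,0,0,0,0]}}

```text
time_s: 14.67
eef_pos: [504.4, -98.7, 169.2]
tool_rot: [-2.316, -2.121, 0.001]
ft_force: [-0.0, 0.4, 0.2]
grip_width: 0.4
grip_force: 0.0
```

```bash
python3 - <<'E'
from h import *
go([-67.5,-0.3,163])
E
```

```text
t 14.6667 stand tcp [-57.397  -1.045 169.211] F stand [0.434 0.061 0.203] w 0.38758025313148625 0.0
shift [-10.106  -0.756   6.205] turn [-0.001 -0.001  0.002]
```

To row units: -25.5 mm / 600 = -0.0425, 19.7 mm / 600 = 0.0328.

Emit:
{"api": "play_rows", "payload": {"plan": [-0.0083,-0.0012,0.005,0,0,0,0,-0.0167,-0.0012,0.01,0,0,0,0,-0.0225,-0.0012,0.0142,0,0,0,0,-0.0278,-0.0012,0.0183,0,0,0,0,-0.035,-0.0012,0.0253,0,0,0,0,-0.0425,-0.0012,0.0328,0,0,0,0,-0.0425,-0.0012,0.0328,0,0,0,0]}}

```text
time_s: 15.25
eef_pos: [501.3, -125.4, 149.1]
tool_rot: [-2.318, -2.12, 0.001]
ft_force: [1.0, -0.3, 0.9]
grip_width: 0.6
grip_force: 0.3
```

To row units: 10.3 mm / 600 = 0.0172, -6.9 mm / 600 = -0.0115.

Emit:
{"api": "play_rows", "payload": {"plan": [-0.0033,0,0.0042,0,0,0,0,-0.0067,0,0.0088,0,0,0,0,-0.0092,0,0.013,0,0,0,0,-0.0115,0,0.0172,0,0,0,0,-0.0115,0,0.0172,0,0,0,0]}}

```text
time_s: 15.67
eef_pos: [500.7, -131.7, 139.0]
tool_rot: [-2.317, -2.121, 0.001]
ft_force: [0.5, -0.4, 0.4]
grip_width: 0.4
grip_force: 0.2
```

To row units: 14.5 mm / 600 = 0.0242, 11.5 mm / 600 = 0.0192.

Emit:
{"api": "play_rows", "payload": {"plan": [-0.0025,0,0.0058,0,0,0,0,-0.005,0,0.0117,0,0,0,0,-0.0078,0,0.0192,0,0,0,0,-0.0092,0,0.0242,0,0,0,0,-0.0092,0,0.0242,0,0,0,0]}}

```text
time_s: 16.08
eef_pos: [500.1, -137.0, 124.2]
tool_rot: [-2.317, -2.121, 0.001]
ft_force: [-0.7, -0.5, 0.3]
grip_width: 0.7
grip_force: 0.0
```

```bash
python3 - <<'E'
from h import *
go([-97,-0.3,113])
E
```

```text
t 16.0833 stand tcp [-95.929  -0.18  124.183] F stand [-0.538  0.659  0.266] w 0.7069190480944889 0.002151119280142666
shift [-1.073  0.131 11.183] turn [-0.001 -0.     0.002]
```

```bash
cat > lv.py <<'E'
from h import *
W=lambda P:O+RS@np.array(P,float)
for n,(x0,y0,x1,y1) in(("scene",(250,140,380,250)),("top",(260,220,380,310))):
    i=r.read_camera(n);h=cv2.cvtColor(i,cv2.COLOR_BGR2HSV)
    for k,m in(("blue",cv2.inRange(h,(105,140,40),(130,255,255))),("red",cv2.inRange(h,(0,200,50),(6,255,255))|cv2.inRange(h,(174,200,50),(180,255,255)))):
        z=np.zeros_like(m);z[y0:y1,x0:x1]=m[y0:y1,x0:x1]
        for q in cv2.findContours(z,0,2)[0]:
            if cv2.contourArea(q)>4:print(n,k,cv2.contourArea(q),cv2.boxPoints(cv2.minAreaRect(q)).round().tolist())
    for l in(1.1,1.5,1.8,2.09):
        f=np.pi/3+l;c=proj(n,[W([-45+R*np.cos(f)+3*np.sin(f),y,110+R*np.sin(f)-3*np.cos(f)]) for R in(30,75) for y in(-11,11)]);print(l,c.round(0).tolist())
E
python3 lv.py
```

```text
scene blue 68.0 [[319.0, 216.0], [321.0, 199.0], [326.0, 200.0], [324.0, 217.0]]
scene red 30.0 [[282.0, 176.0], [285.0, 171.0], [298.0, 177.0], [295.0, 183.0]]
1.1 [[296.0, 179.0], [305.0, 176.0], [291.0, 157.0], [300.0, 154.0]]
1.5 [[293.0, 180.0], [303.0, 177.0], [286.0, 161.0], [295.0, 158.0]]
1.8 [[292.0, 182.0], [302.0, 179.0], [283.0, 167.0], [293.0, 165.0]]
2.09 [[292.0, 185.0], [301.0, 182.0], [282.0, 175.0], [292.0, 172.0]]
top blue 21.0 [[280.0, 257.0], [285.0, 257.0], [285.0, 262.0], [280.0, 262.0]]
1.1 [[334.0, 259.0], [333.0, 271.0], [350.0, 261.0], [349.0, 273.0]]
1.5 [[338.0, 260.0], [337.0, 271.0], [361.0, 262.0], [360.0, 274.0]]
1.8 [[340.0, 260.0], [339.0, 272.0], [365.0, 262.0], [364.0, 274.0]]
2.09 [[341.0, 260.0], [340.0, 271.0], [365.0, 262.0], [364.0, 274.0]]
```

To row units: 10 mm / 600 = 0.0167, 9 mm / 600 = 0.015.

Emit:
{"api": "play_rows", "payload": {"plan": [-0.0017,0,0.005,0,0,0,0,-0.0017,0,0.01,0,0,0,0,-0.0017,0,0.015,0,0,0,0,-0.0017,0,0.0167,0,0,0,0,-0.0017,0,0.0167,0,0,0,0]}}

```text
time_s: 16.6
eef_pos: [500.1, -137.7, 114.6]
tool_rot: [-2.316, -2.121, 0.001]
ft_force: [-0.3, 1.2, -1.1]
grip_width: 0.2
grip_force: 0.0
```

To row units: 1.4 mm / 600 = 0.0023, 0.7 mm / 600 = 0.0012.

Emit:
{"api": "play_rows", "payload": {"plan": [0,0,0.0012,0,0,0,0,0,0,0.0023,0,0,0,0,0,0,0.0023,0,0,0,0]}}

```text
time_s: 16.85
eef_pos: [500.4, -137.7, 113.6]
tool_rot: [-2.317, -2.121, 0.0]
ft_force: [-0.4, 1.0, 0.8]
grip_width: 0.3
grip_force: 0.0
```

To row units: 1.4 mm / 600 = 0.0023, 0.7 mm / 600 = 0.0012.

Emit:
{"api": "play_rows", "payload": {"plan": [0,0,0.0012,0,0,0,0,0,0,0.0023,0,0,0,0,0,0,0.0023,0,0,0,0]}}

```text
time_s: 17.1
eef_pos: [500.7, -137.8, 113.3]
tool_rot: [2.317, 2.121, -0.0]
ft_force: [-3.0, 1.0, 9.5]
grip_width: 0.6
grip_force: 4.7
```

To row units: 1.2 mm / 600 = 0.002, 0.7 mm / 600 = 0.0012.

Emit:
{"api": "play_rows", "payload": {"plan": [0,0,0.0012,0,0,0,0,0,0,0.002,0,0,0,0,0,0,0.002,0,0,0,0]}}

```text
time_s: 17.35
eef_pos: [500.8, -137.8, 113.1]
tool_rot: [2.316, 2.121, -0.001]
ft_force: [-7.1, 0.9, 21.0]
grip_width: 0.2
grip_force: 9.8
```

The paddle stops hard at z 113, which is the level position. I'll lift clear and check.

To row units: -150 mm / 600 = -0.25, -120 mm / 600 = -0.2.

Emit:
{"api": "play_rows", "payload": {"plan": [0,0,-0.0167,0,0,0,0,0,0,-0.0667,0,0,0,0,0,0,-0.1333,0,0,0,0,0,0,-0.2,0,0,0,0,0,0,-0.25,0,0,0,0,0,0,-0.25,0,0,0,0,0,0,-0.25,0,0,0,0,0,0,-0.25,0,0,0,0,0,0,-0.25,0,0,0,0]}}

```text
time_s: 18.1
eef_pos: [499.5, -137.7, 259.6]
tool_rot: [-2.315, -2.12, 0.002]
ft_force: [-0.6, -1.4, -0.2]
grip_width: 0.2
grip_force: 0.0
```

```bash
python3 lv.py; python3 - <<'E'
from h import *
go([0,0,200])
for a in(.2,.25,.3,.34):
    for s in(-3,0,3):
        b=np.array([30+s,0,94.5]);print(a,s,proj("scene",[O+RS@(b+k*np.array([np.sin(a),0,np.cos(a)])) for k in(27,45)]).round(1).tolist())
E
```

```text
scene blue 61.0 [[319.0, 217.0], [321.0, 200.0], [326.0, 200.0], [324.0, 217.0]]
scene red 48.5 [[285.0, 177.0], [289.0, 172.0], [297.0, 180.0], [292.0, 184.0]]
1.1 [[296.0, 179.0], [305.0, 176.0], [291.0, 157.0], [300.0, 154.0]]
1.5 [[293.0, 180.0], [303.0, 177.0], [286.0, 161.0], [295.0, 158.0]]
1.8 [[292.0, 182.0], [302.0, 179.0], [283.0, 167.0], [293.0, 165.0]]
2.09 [[292.0, 185.0], [301.0, 182.0], [282.0, 175.0], [292.0, 172.0]]
top blue 20.0 [[281.0, 257.0], [286.0, 257.0], [286.0, 262.0], [281.0, 262.0]]
top red 87.0 [[341.0, 271.0], [342.0, 261.0], [360.0, 262.0], [359.0, 272.0]]
1.1 [[334.0, 259.0], [333.0, 271.0], [350.0, 261.0], [349.0, 273.0]]
1.5 [[338.0, 260.0], [337.0, 271.0], [361.0, 262.0], [360.0, 274.0]]
1.8 [[340.0, 260.0], [339.0, 272.0], [365.0, 262.0], [364.0, 274.0]]
2.09 [[341.0, 260.0], [340.0, 271.0], [365.0, 262.0], [364.0, 274.0]]
t 18.2 stand tcp [-96.637   0.227 259.599] F stand [-0.03   0.735  0.11 ] w 0.5242250878348319 0.0
shift [96.6    0.574 59.656] turn [-0.003 -0.001  0.002]
0.2 -3 [[322.7, 207.1], [324.2, 200.3]]
0.2 0 [[323.5, 207.9], [325.0, 201.1]]
0.2 3 [[324.3, 208.8], [325.9, 201.9]]
0.25 -3 [[323.0, 207.6], [324.8, 201.1]]
0.25 0 [[323.8, 208.4], [325.6, 201.9]]
0.25 3 [[324.6, 209.3], [326.4, 202.7]]
0.3 -3 [[323.3, 208.1], [325.4, 202.0]]
0.3 0 [[324.1, 209.0], [326.2, 202.8]]
0.3 3 [[325.0, 209.8], [327.0, 203.6]]
0.34 -3 [[323.6, 208.6], [325.8, 202.7]]
0.34 0 [[324.4, 209.4], [326.6, 203.5]]
0.34 3 [[325.2, 210.2], [327.5, 204.4]]
```

```bash
python3 -c "
from cell import r
print(r.job_done())"
```

```text
the job is handed in; nothing more can be done
None
```

I handed the job in at about 18 s: the mould is closed, the bail is hooked behind the tongue, and the lever lies flat past centre. The verdict isn't shown; spring stretch wasn't measured and is probably near its 1 mm minimum. An early mistyped move also pulled the tab about 6 mm sideways (about 9 N) before I corrected it.

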